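# Load the shaker, feel the hidden mains toggle, and key-start it

## Task

Stand the small blue-capped bottle upright in the shaker's tray. Then feel with the fingers for the mains toggle hidden behind the control tower and put it on (towards the tray) only if it is off, never switching off one that is already on. Then turn the red key past RUN to START, hold it there for about half a second, and let go so that it springs back to RUN; leave the small red-capped and yellow-capped bottles standing where they are.

Things in the scene. Friction and masses are not known exactly. Their poses are not given: they have to be found in the camera images.
- blue_bottle: small white round bottle with a blue cap and a blue band, the one to load: body 49 mm diameter from 0 to 70 mm height, narrow shoulder above, 100 mm tall with the cap, under 0.15 kg. Origin: centre of its underside, z up.
- red_bottle: the same bottle with a red cap and band, to be left standing. Origin: centre of its underside.
- yellow_bottle: the same bottle with a yellow cap and band, to be left standing. Origin: centre of its underside.
- shaker: platform shaker fixed to the table, 160 (x) by 285 (y) mm. Origin: centre of its underside on the table; x points to its rear, away from the robot, y to its left, z up. Low white base with an open aluminium tray on the left (+y); grey control tower, 160 by 130 by 122 mm high, on the right, centred at y = -77.5 mm; its white cover overhangs the rear face by 10 mm.
- tray_floor (a point): centre of the tray's black rubber floor, at shaker (0, 72, 52) mm. The tray is 130 by 130 mm outside, 118 mm inside; its rim stands 12 mm above this floor.
- toggle_pivot (a point): where the mains toggle's level axis leaves the tower's rear face: 38 mm above the table, 84 mm below the tower's top, at shaker (80, -77.5, 38) mm; axes as the shaker's, x pointing out of the rear face. On the cover above, a green dot marks the ON side (+y), a black dot the OFF side.
- toggle: mains toggle lever, the part to feel; origin at toggle_pivot. It stands up behind the rear face, 18 to 34 mm out from it, 58 mm long, its upper 34 mm a black paddle 11 mm thick (y). ON leans 0.45 rad to shaker +y (towards the tray), OFF as much to -y. It tips over centre and may start at either. 40 mm above its axis it resists with about 5 N at an end, less towards the centre; rigid beyond an end.
- toggle_tip (a point): top end of the toggle's paddle, 58 mm from its axis: in the pivot's axes (26, -25, 52) mm when OFF and (26, +25, 52) mm when ON, 90 mm above the table.
- key_grip (a point): centre of the red key's flat bow, on the key's upright turning axis, 154 mm above the table (32 mm above the tower's top), at shaker (-22, -77.5, 154) mm. The bow is 44 mm long (x), 11 mm thick (y), 32 mm high; at OFF it lies along shaker x.
- key_barrel (a joint): key switch barrel under the key, starts at 0 = OFF; 0.7 = RUN (end stop), turning clockwise seen from above; stays where it is left. The key turns with it. On the black dial round it a white mark shows OFF, green RUN, orange START, read at the key end that faces the shaker's front (-x) at OFF.
- key (a joint): further turn of the key in its barrel, clockwise from above: 0 = at rest, 0.6 = START (end stop), against a spring of 0.05 to 0.11 N m that returns it to 0 when let go. The barrel turns first, so from OFF the key turns 0.7 rad to RUN and 0.6 rad more to START, 1.3 rad in all.

How it is judged:
By the outcome, as a careful person would: the job done as asked, in the order asked, and still so for the second after the job is handed in, with the robot touching nothing.
It also fails if it takes over 69 s, if anything falls off the work surface, if the arm or the gripper's body presses on something with over 40 N, if the wrist force passes 120 N, or if a joint passes its speed limit or range.

## Robot

A 6-joint arm with a two-finger parallel gripper is mounted at the origin on the work surface; the furniture and walls round the work are solid. World frame = base frame: x ahead of the robot, y to its left, z up, the work surface at z = 0. Lengths are in m, angles in degrees, forces in N, time in s.
With the tool pointing down it reaches from about 0.375 to 0.75 m from the base axis. Payload 9 kg.
Tool frame: the origin (TCP) lies where the fingers leave the gripper's body, on its centre line; the fingertips stand 73 mm ahead of it and the grasp point (between the pads) lies 54 mm ahead of it (robot.tip_reach is the distance from the TCP to the fingertips, in m); z points along the fingers, y is the direction in which the jaws open and shut (so a half turn about z gives the same grasp; the last joint's range is limited). The gripper opens to 85 mm and grips with 20 to 120 N. Pads are 22 mm wide; open, the fingers measure 114 mm over their backs; the gripper's body (76 mm by 85 mm) begins 54 mm behind the grasp point. The pads swing forward as they close: fully open they stand 13 mm farther back than shut.
Start: joints at [52.5, 5.964, 5.575, 89.605, 0, 77.527], TCP at [0.254, 0.544, 0.304] pointing down, gripper open.
Joint ranges: [-171.21, 171.21], [-48.23, 106.86], [-62.78, 66.21], [-105.2, 120.99], [-86.42, 89.51], [-180, 180]. Speed limits (degrees/s): [127.2, 127.2, 147.25, 180, 180, 180].

## Interface

Orientations are given as [roll, pitch, yaw] about the fixed x, y, z axes, in that order (R = Rz(yaw) Ry(pitch) Rx(roll)).
In Python, from plant import robot gives the robot as it stands. Calls block until the motion is done:
- robot.move_pose(position, orientation): joint-space move of the TCP to a pose.
- robot.line_to(position, vel=0.15, rotation=None, guard=None): straight line of the TCP; rotation=None keeps the orientation; vel is the mean speed in m/s. With guard (N) it stops when the force on the tool has changed by that much, and returns True; else False.
- robot.goto_joints(angles): joint-space move.
- robot.set_gripper(opening): finger opening in m; the grip force is fixed at half the most; returns when the fingers have stopped.
- robot.pause(seconds).
- robot.ik(position, orientation): joint angles nearest the present ones, or None.
- robot.observe(): the state.
- robot.grab_frame(name): name is "scene" or "side" or "wrist"; returns the picture (400x640x3 uint8, blue, green, red); there is no depth.
- robot.get_calibration(name): a dict with "vertical_fov" (degrees; the focal length in pixels is half the picture's height over the tangent of half this angle, whatever the lens; pixels are square), "cx", "cy" (the principal point, pixels), "k1" (the pictures are not rectified: a ray, as slopes to the right and down, at radius r is drawn at 1 + k1 r^2 times it, then the intrinsics apply), "rvec" (rotation vector, rad) and "tvec" (3), from world to camera coordinates, as OpenCV has them. Camera axes: x right, y down, z forward; pixel columns grow to the right and rows downward; lengths in m; the calibration is good to about 2 mm. A picture is of the moment at which its call begins: read the wrist's pose just before it. get_calibration takes no time and is no camera call; for the wrist camera it gives the pose at the moment of the call.
A pose or a line that the arm cannot do raises robot.IKError and nothing moves.
- robot.job_done(): hands the job in, once; it reports no verdict.
The state is a dict: "time": time; "q": joint angles; "qvel": joint speeds; "joint_torque": joint torques, N m; "tool_pos": TCP position; "tcp_rot": TCP orientation; "ft_force": force on the tool from outside, world axes, zero at the start; "torque": the same for the moment, N m; "gripper_width": finger opening in m.
Only numpy, scipy, OpenCV 4.12 (cv2) and the standard library are available. Lean on these libraries where they do the work, as an engineer would, in place of code of your own. Each camera call takes 0.05 s, during which the arm holds its last target. There are 200 camera calls.

## Working session

There is one attempt and no reset: what is moved stays moved. The work goes in short steps, each a Python script; the robot and the scene stay as the last script left them, time stands still between calls to the robot, and variables do not carry over. Pictures are saved under pics/ and viewed, about 8 in all and at most 12, crops included, and the job is handed in when it is done.

```bash
ls; mkdir -p pics; python3 - <<'E'
from plant import robot
import cv2, numpy as np
for n in ["scene","side"]:
    cv2.imwrite(f"pics/{n}0.png",robot.grab_frame(n)); c=robot.get_calibration(n); print(n,c)
    R=cv2.Rodrigues(np.array(c["rvec"],float))[0]; print(-R.T@np.array(c["tvec"]).ravel())
print(robot.observe())
E
```

```text
pics
scene {'vertical_fov': 50.030641272567344, 'cx': 325.2148003825401, 'cy': 204.29467557721142, 'k1': 0.0394567978460047, 'rvec': array([ 2.27598909, -0.67626198,  0.30662471]), 'tvec': array([-0.43004028,  0.26933408,  1.09892865])}
[ 0.01728083 -0.71869184  0.97380855]
side {'vertical_fov': 51.046898759345154, 'cx': 318.5187377171901, 'cy': 197.40384303942093, 'k1': -0.0030305436867436595, 'rvec': array([ 0.96214474,  2.44647429, -1.09354064]), 'tvec': array([ 0.37720217, -0.12779653,  1.75458936])}
[1.21809703 0.7671244  1.07933176]
{'time': 0.1, 'q': array([5.24997192e+01, 5.99240356e+00, 5.53268180e+00, 8.96055446e+01,
       7.71511849e-04, 7.75261639e+01]), 'qvel': array([-0.04887731,  0.06842265,  0.13201257, -0.09711145,  0.00821455,
        0.01016792]), 'joint_torque': array([ 9.40797996e-03, -5.58205462e+01,  5.04718459e+01,  1.30348268e-02,
       -1.45902222e-04, -9.49741320e-06]), 'tool_pos': array([0.25368324, 0.5434981 , 0.3032398 ]), 'tcp_rot': array([-1.79936441e+02, -1.48504261e-02,  1.54973547e+02]), 'ft_force': array([-0.09771673, -0.36628465, -0.17698969]), 'torque': array([-0.04504362,  0.01955154, -0.01574965]), 'gripper_width': 0.08501052633903851}
```

View pics/scene0.png

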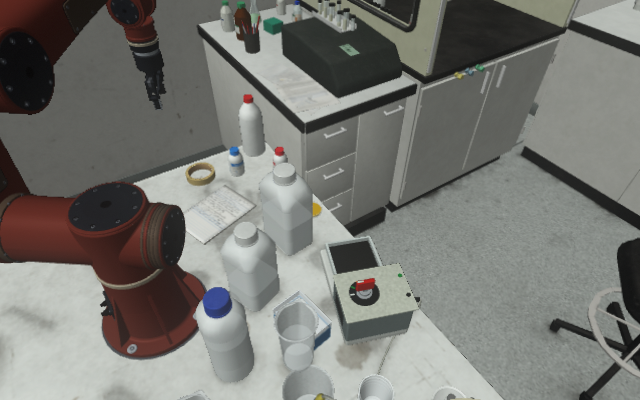

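View pics/side0.png

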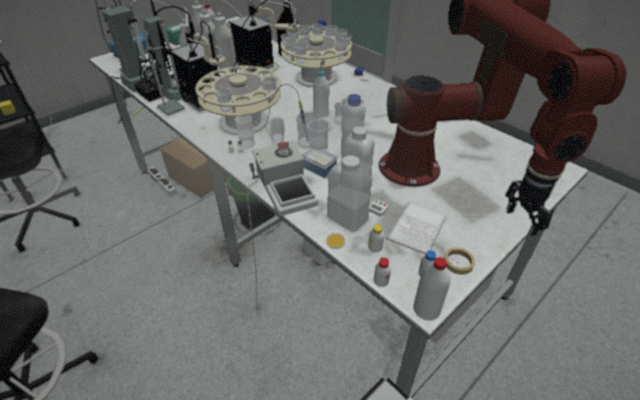

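The scene view has the blue bottle at about (236,160), the small red one at (280,155) and the shaker key at (366,285). In the side view, blue is at (430,260), red at (383,270), yellow at (377,238) and the tray at (293,190). I'll enlarge both for precise pixels.

```bash
cat > h.py <<'E'
from plant import robot
import cv2, numpy as np
from scipy.spatial.transform import Rotation as Ro
def cal(n):
    c=robot.get_calibration(n); c["R"]=cv2.Rodrigues(np.array(c["rvec"],float))[0]; c["t"]=np.array(c["tvec"],float).ravel()
    c["f"]=200/np.tan(np.radians(c["vertical_fov"]/2)); c["C"]=-c["R"].T@c["t"]; return c
def ray(c,u,v):
    d=np.array([(u-c["cx"])/c["f"],(v-c["cy"])/c["f"]]); s=d.copy()
    for _ in range(20): s=d/(1+c["k1"]*(s@s))
    w=c["R"].T@np.array([s[0],s[1],1]); return w/np.linalg.norm(w)
def onz(c,u,v,z):
    w=ray(c,u,v); return c["C"]+w*(z-c["C"][2])/w[2]
def proj(c,p):
    x=c["R"]@np.array(p)+c["t"]; s=x[:2]/x[2]; s=s*(1+c["k1"]*(s@s)); return s*c["f"]+[c["cx"],c["cy"]]
def tri(a,b):
    A=np.zeros((3,3));y=np.zeros(3)
    for c,u,v in (a,b):
        w=ray(c,u,v);M=np.eye(3)-np.outer(w,w);A+=M;y+=M@c["C"]
    return np.linalg.solve(A,y)
E
python3 - <<'E'
import cv2,numpy as np
a=cv2.imread('pics/scene0.png');b=cv2.imread('pics/side0.png')
r=lambda i,x,y,w,h,k:cv2.resize(i[y:y+h,x:x+w],None,fx=k,fy=k,interpolation=cv2.INTER_CUBIC)
cv2.imwrite('pics/crop1.png',np.hstack([r(a,310,225,130,120,3.0769),np.vstack([r(a,210,130,100,46,4),r(b,245,130,100,46,4)])[:369]] ))
E
python3 -c "
import cv2;print(cv2.imread('pics/crop1.png').shape)"
```

```text
Traceback (most recent call last):
ValueError: all the input array dimensions except for the concatenation axis must match exactly, but along dimension 0, the array at index 0 has size 369 and the array at index 1 has size 368
[ WARN:0@0.018] global loadsave.cpp:275 findDecoder imread_('pics/crop1.png'): can't open/read file: check file path/integrity
Traceback (most recent call last):
AttributeError: 'NoneType' object has no attribute 'shape'
```

```bash
python3 - <<'E'
from h import *
a=cv2.imread('pics/scene0.png');b=cv2.imread('pics/side0.png')
r=lambda i,x,y,w,h,k:cv2.resize(i[y:y+h,x:x+w],None,fx=k,fy=k,interpolation=cv2.INTER_CUBIC)
cv2.imwrite('pics/crop1.png',np.hstack([r(a,310,225,100+10,92,4),np.vstack([r(a,200,130,90,46,4),r(b,245,130,90,46,4)])]))
def caps(n,img,box):
    x,y,w,h=box;H=cv2.cvtColor(img,cv2.COLOR_BGR2HSV)[y:y+h,x:x+w]
    for nm,lo,hi in (("blue",(100,110,60),(125,255,255)),("red",(172,130,80),(180,255,255)),("red0",(0,150,80),(6,255,255)),("yel",(20,130,100),(32,255,255)),("green",(50,80,50),(85,255,255))):
        m=cv2.inRange(H,lo,hi);k,_,s,c=cv2.connectedComponentsWithStats(m)
        for i in range(1,k):
            if s[i,4]>5: print(n,nm,c[i].round(1)+[x,y],s[i,:4]+[x,y,0,0],s[i,4])
caps("scene",a,(220,140,200,180));caps("side",b,(240,130,220,180))
E
```

```text
scene blue [233.7 150.7] [230 147   9   9] 66
scene blue [223.8 302.1] [220 288  12  29] 234
scene red [278.4 150. ] [275 147   8   8] 40
scene red0 [279.6 152.3] [278 150   5   5] 13
scene red0 [365.1 284.5] [356 278  19  13] 161
scene yel [315.9 208.7] [313 203   8  12] 77
scene green [399.6 274.8] [398 273   4   4] 12
scene green [352.5 287. ] [351 286   4   3] 8
side blue [325.2 172. ] [323 171   5   3] 6
side blue [430.1 255.1] [426 251   9   9] 69
side red [383.4 262.4] [380 258   8   9] 55
side red [436.  262.8] [435 261   3   4] 6
side red [441.1 264.3] [438 261   7   8] 23
side red0 [440.4 262.6] [435 258  12  11] 64
side yel [377.3 228.4] [374 225   8   8] 53
side yel [335.3 240.5] [328 235  16  12] 148
```

View pics/crop1.png

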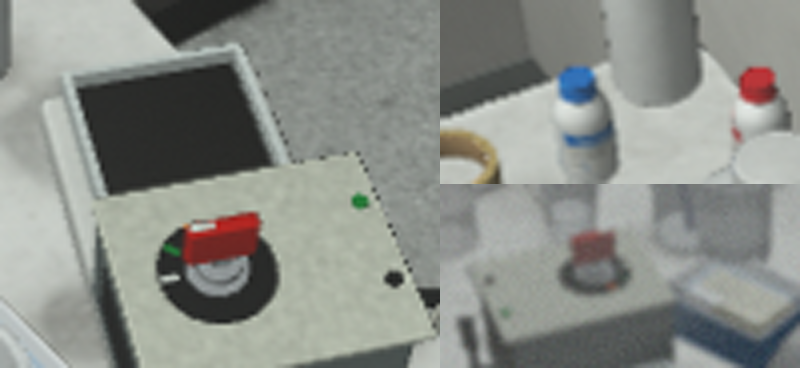

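The crop shows the cover corners at (399.5,263), (333.8,275.8) and (418.8,309.5), the dots, the tray rim corners at (326.3,243.8) and (369.5,236.5), and something dark behind the cover by the black dot. Next, the positions.

```bash
python3 - <<'E'
from h import *
s=cal("scene");d=cal("side")
for n,a,b in (("blue",(233.7,150.7),(430.1,255.1)),("red",(278.7,150.5),(383.4,262.4)),):
    print(n,tri((s,*a),(d,*b)).round(4),onz(s,*a,.092).round(4),onz(d,*b,.092).round(4))
print("yellow",onz(d,377.3,228.4,.092).round(4)); print("bigred",onz(d,440,262,.19))
P=[]
for u,v,z,x,y in ((399.5,263,.122,.09,-.0125),(333.8,275.8,.122,-.08,-.0125),(418.8,309.5,.122,.09,-.1425),(326.3,243.8,.064,-.065,.137),(369.5,236.5,.064,.065,.137)):
    p=onz(s,u,v,z);P.append((x,y,*p[:2]));print(p.round(4))
P=np.array(P);A=P[:,:2];B=P[:,2:];a0=A.mean(0);b0=B.mean(0);U,S,V=np.linalg.svd((A-a0).T@(B-b0));R=V.T@np.diag([1,np.linalg.det(V.T@U.T)])@U.T
t=b0-R@a0;yaw=np.arctan2(R[1,0],R[0,0]);print("shaker",t,np.degrees(yaw));print(((R@A.T).T+t-B).round(4))
w=lambda x,y,z:[*(R@[x,y]+t),z]
print("green",onz(s,399.6,274.8,.122),"inv",R.T@(onz(s,399.6,274.8,.122)[:2]-t),"black",R.T@(onz(s,310+395/4,225+279/4,.122)[:2]-t))
print("key",R.T@(onz(s,365.1,284.5,.154)[:2]-t), w(-.022,-.0775,.154),w(0,.072,.052),w(.106,-.0775,.09))
for yy in (-.025,.025): print("tip",proj(s,w(.106,-.0775+yy,.09)),proj(d,w(.106,-.0775+yy,.09)))
E
```

```text
blue [0.405  0.384  0.0917] [0.405  0.3834 0.092 ] [0.405  0.3842 0.092 ]
red [0.531  0.3056 0.0922] [0.5312 0.3058 0.092 ] [0.5309 0.3055 0.092 ]
yellow [0.4375 0.1994 0.092 ]
bigred [0.48615436 0.45495364 0.19      ]
[ 0.5458 -0.2849  0.122 ]
[ 0.3866 -0.2286  0.122 ]
[ 0.4965 -0.4088  0.122 ]
[ 0.4547 -0.0957  0.064 ]
[ 0.5716 -0.139   0.064 ]
shaker [ 0.4648096  -0.24423338] -20.727418902102087
[[-0.0013 -0.0029]
 [-0.001   0.001 ]
 [ 0.002  -0.0006]
 [-0.0022  0.0026]
 [ 0.0025 -0.0002]]
green [ 0.52260818 -0.31231515  0.122     ] inv [ 0.07815323 -0.04321895] black [ 0.07960952 -0.10116933]
key [-0.0208242  -0.07344074] [np.float64(0.4168045615106312), np.float64(-0.3089308780406158), 0.154] [np.float64(0.49029201420400403), np.float64(-0.17689359430363755), 0.052] [np.float64(0.5365197318523484), np.float64(-0.35423295293850166), 0.09]
tip [417.30887338 300.79709771] [250.17315682 162.08864908]
tip [409.75304051 283.61396551] [253.61671583 169.40857245]
```

```bash
python3 - <<'E'
from h import *
s=cal("scene");d=cal("side")
for n,a,b in (("bigred",(248,98),(440,262)),("jug1",(285,169),(350,162)),("jug2",(245,229),(358,132)),("jug1/2alt",(285,169),(358,132)),("bluebig",(217,297),(352,98))):
    print(n,tri((s,*a),(d,*b)).round(3))
print("vials",onz(d,231,152,0).round(3),onz(d,239,152,0).round(3))
print("side yellow in scene", proj(s,[.4375,.1994,.092]))
for p,y in (((.405,.384,.25),-139),((.405,.384,.112),-139),((.405,.384,.42),-139),((.49,-.177,.42),159.3),((.49,-.177,.164),159.3),((.417,-.309,.208),159.3),((.54,-.355,.14),159.3)):
    print(p,robot.ik(p,[180,0,y]))
p=robot.move_pose([.405,.384,.23],[180,0,-139]); o=robot.observe();print(o["time"],o["tool_pos"])
cv2.imwrite("pics/w1.png",robot.grab_frame("wrist")); c=cal("wrist");print(proj(c,[.405,.384,.1]))
E
```

```text
bigred [0.51  0.463 0.216]
jug1 [0.41  0.038 0.258]
jug2 [ 0.239 -0.082  0.241]
jug1/2alt [ 0.361 -0.009  0.322]
bluebig [ 0.111 -0.235  0.269]
vials [ 0.483 -0.599  0.   ] [ 0.457 -0.575  0.   ]
side yellow in scene [268.98604937 178.39636887]
(0.405, 0.384, 0.25) [ 30.04789703  -1.58826871  -7.75208694  83.83618177   0.
 -10.95210297]
(0.405, 0.384, 0.112) [ 30.04789703   2.00174384 -18.67403922  69.32421694   0.
 -10.95210297]
(0.405, 0.384, 0.42) [ 30.04789703   2.21196962  13.91846429 101.70649467   0.
 -10.95210297]
(0.49, -0.177, 0.42) [-34.26498406  -4.25746106   7.52247742 101.77993848   0.
 -13.56498406]
(0.49, -0.177, 0.164) [-34.26498406  -6.64774374 -21.56412449  75.08361924   0.
 -13.56498406]
(0.417, -0.309, 0.208) [-50.99887532  -8.06181163 -18.25825721  79.80355443   0.
 -30.29887532]
(0.54, -0.355, 0.14) [-44.89004442  15.8498112   -0.48745255  73.66273624   0.
 -24.19004442]
1.475 [0.40484797 0.38428673 0.23019705]
[322.8295158  213.30973473]
```

View pics/w1.png

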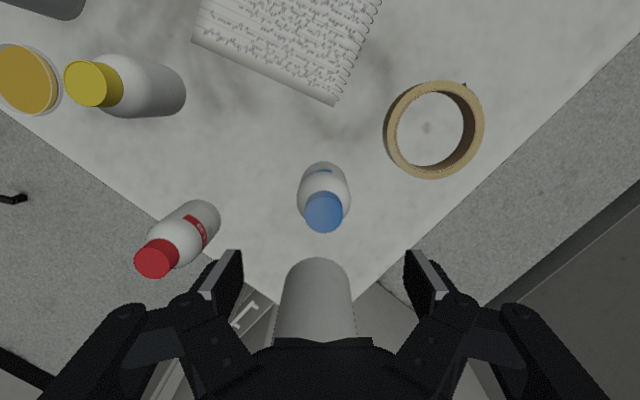

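The wrist view confirms the blue cap at (323,212), where the prediction was (323,213), and the path down is clear. I'll grasp, carry over the jugs (tops about 0.26) and place.

```bash
python3 - <<'E'
from h import *
def st(): 
    o=robot.observe();print(round(o["time"],2),o["tool_pos"].round(4),o["ft_force"].round(1),round(o["gripper_width"],4));return o
print(robot.line_to([.405,.384,.112],vel=.12,guard=8)); st()
robot.set_gripper(.03); st()
robot.line_to([.405,.384,.42],vel=.25); st()
robot.move_pose([.4903,-.1769,.42],[180,0,159.3]); st()
robot.line_to([.4903,-.1769,.20],vel=.2); o=st()
cv2.imwrite("pics/w2.png",robot.grab_frame("wrist"))
E
```

```text
False
2.66 [0.4055 0.3843 0.1129] [0.3 0.3 0.4] 0.0857
3.1 [0.4055 0.3843 0.1128] [0.3 0.3 6.7] 0.048
4.48 [0.4048 0.3839 0.4187] [-0.7 -0.5 -1.1] 0.0476
6.53 [ 0.4906 -0.1762  0.4201] [ 0.7  0.6 -1.2] 0.0473
7.78 [ 0.4909 -0.1772  0.2013] [ 0.3 -0.6 -0.9] 0.0475
```

View pics/w2.png

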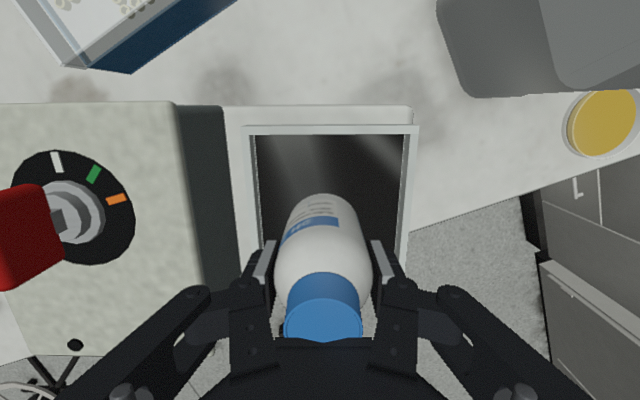

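The bottle is held over the tray, with tray front corners at about (243,126) and (418,126) and the dial at (75,207). Lowering with a guard.

```bash
cat >> h.py <<'E'
def st():
    o=robot.observe();print(round(o["time"],2),o["tool_pos"].round(4),o["ft_force"].round(1),o["torque"].round(2),round(o["gripper_width"],4));return o
T0=np.array([.46481,-.24423]);YAW=-20.727
def w(x,y,z=0):
    a=np.radians(YAW);return np.array([T0[0]+np.cos(a)*x-np.sin(a)*y,T0[1]+np.sin(a)*x+np.cos(a)*y,z])
def inv(p):
    a=np.radians(YAW);d=np.array(p[:2])-T0;return np.array([np.cos(a)*d[0]+np.sin(a)*d[1],-np.sin(a)*d[0]+np.cos(a)*d[1]])
E
python3 - <<'E'
from h import *
c=cal("wrist")
for u,v,z in ((243,126,.064),(418,126,.064),(76,345,.122),(75,207,.124),(182,104,.122)): print(inv(onz(c,u,v,z)).round(4))
print(robot.line_to([.4903,-.1769,.158],vel=.06,guard=5)); st()
robot.set_gripper(.085); st()
robot.line_to([.4903,-.1769,.26],vel=.15);st()
robot.line_to(w(-.022,-.0775,.29),vel=.2);st()
cv2.imwrite("pics/w3.png",robot.grab_frame("wrist"))
np.save("c3.npy",np.r_[robot.observe()["tool_pos"]])
c=cal("wrist")
print(proj(c,w(-.022,-.0775,.17)),proj(c,w(0,.072,.152)),proj(c,w(-.022,-.0775,.122)),proj(c,w(.09,-.1425,.122)),proj(c,w(.106,-.1025,.09)))
E
```

```text
[-0.0644  0.0144]
[-0.0645  0.1413]
[ 0.0798 -0.1005]
[-0.0238 -0.0694]
[-0.0793  0.0002]
True
8.4 [ 0.4898 -0.1766  0.1639] [ 0.3 -1.2 -0. ] [-0.14 -0.1   0.03] 0.0475
8.86 [ 0.4899 -0.1765  0.1647] [-0.  -0.  -0.2] [-0.03 -0.03 -0.01] 0.0851
9.64 [ 0.4901 -0.1767  0.259 ] [ 0.1 -0.2 -0.8] [-0.02  0.01  0.  ] 0.0849
10.56 [ 0.417  -0.3082  0.2895] [-0.  -0.3 -0.1] [-0.01  0.05  0.05] 0.085
[320.56162197 219.4185424 ] [501.23903946 235.62630663] [320.90881662 198.98743752] [257.66874976 302.66097891] [299.48682096 295.81681737]
```

View pics/w3.png

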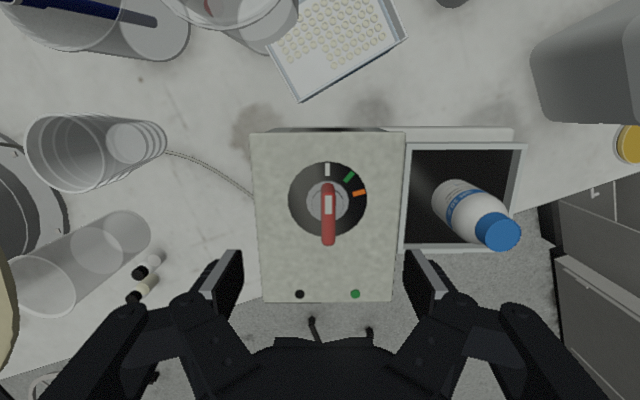

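The bottle stands in the tray, cap at (497,231). The dial centre is at (328,199) against a prediction of (321,199), so the shaker estimate is about 5 mm off in y. I'll refine it with masks.

```bash
python3 - <<'E'
from h import *
im=cv2.imread("pics/w3.png");H=cv2.cvtColor(im,cv2.COLOR_BGR2HSV);c=cal("wrist")
def blob(lo,hi,box,z,nm):
    x,y,X,Y=box;m=cv2.inRange(H[y:Y,x:X],lo,hi);k,_,s,ce=cv2.connectedComponentsWithStats(m);i=1+np.argmax(s[1:,4]);u=ce[i]+[x,y]
    print(nm,u.round(1),s[i,:4]+[x,y,0,0],inv(onz(c,*u,z)).round(4))
blob((0,150,60),(10,255,255),(300,170,360,260),.16,"key")
blob((0,0,0),(180,120,70),(280,155,375,245),.123,"dial")
blob((50,100,40),(90,255,255),(340,280,370,310),.122,"green")
blob((0,0,0),(180,255,60),(285,280,315,310),.122,"black")
blob((100,120,80),(125,255,255),(465,205,530,260),.145,"cap")
g=cv2.cvtColor(im,cv2.COLOR_BGR2GRAY)
for r in (150,245,275): print(r,[int(x) for x in g[r,240:270:2]],[int(x) for x in g[r,385:420:2]])
print([int(x) for x in g[115:150:2,300]],[int(x) for x in g[285:315:2,330]])
for u,v in ((250,132),(405,132),(261,302),(392,302)): print(inv(onz(c,u,v,.122)).round(4))
for u,v in ((528,146),(519,248)): print("tray",inv(onz(c,u,v,.064)).round(4))
E
```

```text
key [332.3 199.4] [326 192   9  21] [-0.0342 -0.0686]
dial [345.9 194.9] [316 162  51  73] [-0.0262 -0.0552]
green [354.9 293.5] [351 290   9   8] [ 0.0788 -0.0432]
black [299.2 293.6] [295 290   9   8] [ 0.0788 -0.0995]
cap [498.3 231.4] [475 213  46  39] [-0.0006  0.0736]
150 [145, 136, 126, 126, 126, 134, 144, 148, 148, 150, 149, 147, 147, 146, 146] [145, 143, 143, 141, 139, 138, 137, 139, 139, 129, 87, 152, 153, 133, 38, 36, 36, 38]
245 [160, 159, 158, 162, 161, 161, 160, 159, 160, 140, 147, 151, 151, 149, 147] [142, 143, 145, 143, 144, 136, 92, 158, 159, 132, 117, 118, 120, 120, 119, 120, 119, 120]
275 [12, 0, 115, 164, 163, 161, 161, 164, 161, 160, 154, 143, 143, 143, 146] [148, 146, 145, 144, 125, 120, 125, 126, 122, 14, 11, 13, 11, 14, 7, 13, 2, 6]
[157, 156, 156, 154, 154, 153, 117, 85, 92, 149, 147, 143, 143, 144, 145, 146, 143, 143] [143, 144, 144, 140, 143, 142, 141, 142, 144, 116, 110, 112, 121, 118, 112]
[-0.0809 -0.1367]
[-0.081  -0.0071]
[ 0.0892 -0.139 ]
[ 0.0892 -0.0047]
tray [-0.0624  0.1428]
tray [0.0589 0.1597]
```

```bash
cat >> h.py <<'E'
T0=w(-.0008,.0056)[:2]
E
python3 - <<'E'
from h import *
robot.set_gripper(0.0)
P=lambda r,z:w(.110,-.0775+r,z)
rel=lambda:print("rel y",round((inv(robot.observe()["tool_pos"])[1]+.0775)*1000,1),"x",inv(robot.observe()["tool_pos"])[0].round(4))
robot.line_to(P(-.066,.25),vel=.25); st()
print(robot.line_to(P(-.066,.141),vel=.15,guard=6)); st(); rel()
print(robot.line_to(P(-.012,.141),vel=.03,guard=2.5)); st(); rel()
E
```

```text
12.12 [ 0.5178 -0.4114  0.2501] [-0.9 -0.2  0.3] [-0.05 -0.01 -0.05] -0.0003
False
13.0 [ 0.5185 -0.4122  0.1424] [-0.3 -0.1  0.4] [ 0.01 -0.02  0.03] 0.0002
rel y -66.2 x 0.1104
True
13.92 [ 0.5262 -0.3907  0.1408] [-1.  -4.2  0.6] [-0.81  0.1  -0.02] 0.0
rel y -43.4 x 0.11
```

Contact came at rel y = −43 mm with about 4 N (OFF predicts −45, ON about −6), so the toggle is OFF. I'll push it over towards the tray, then feel again.

```bash
python3 - <<'E'
from h import *
P=lambda r,z:w(.110,-.0775+r,z)
rel=lambda:print("rel y",round((inv(robot.observe()["tool_pos"])[1]+.0775)*1000,1),"x",inv(robot.observe()["tool_pos"])[0].round(4))
print(robot.line_to(P(-.002,.141),vel=.05,guard=14)); st(); rel()
robot.line_to(P(-.045,.141),vel=.1); st();rel()
print(robot.line_to(P(0,.141),vel=.04,guard=4)); st(); rel()
robot.line_to(P(-.045,.141),vel=.1); robot.line_to(P(-.045,.25),vel=.2); st()
E
```

```text
False
14.9 [ 0.5407 -0.352   0.1409] [-0.4  0.7  0.1] [-0.02 -0.02 -0.01] 0.0002
rel y -2.1 x 0.11
15.48 [ 0.5252 -0.3926  0.1409] [ 0.1  0.8 -0.2] [-0.05 -0.02 -0.01] -0.0002
rel y -45.5 x 0.1099
False
16.76 [ 0.5414 -0.3503  0.141 ] [-0.4 -0.6  0.2] [-0.01  0.04 -0.01] 0.0001
rel y -0.2 x 0.11
18.05 [ 0.5255 -0.3917  0.2487] [-0.7  1.5 -0.9] [-0.01 -0.03 -0.01] 0.0002
```

The second feel stopped just short of the ON stop, so I'll feel a little further. This direction can only press it towards ON.

```bash
python3 - <<'E'
from h import *
P=lambda r,z:w(.110,-.0775+r,z)
rel=lambda:print("rel y",round((inv(robot.observe()["tool_pos"])[1]+.0775)*1000,1))
robot.line_to(P(-.045,.141),vel=.2,guard=8);robot.line_to(P(-.006,.141),vel=.1,guard=8);rel()
print(robot.line_to(P(.016,.141),vel=.03,guard=3)); st(); rel()
robot.line_to(P(-.045,.141),vel=.15); robot.line_to(P(-.045,.25),vel=.25); st()
E
```

```text
rel y -5.4
True
19.68 [ 0.5415 -0.3499  0.1408] [-1.9 -3.7  3.2] [-0.65  0.19 -0.02] -0.0002
rel y 0.2
20.73 [ 0.5261 -0.3915  0.2506] [ 0.6 -0.4  0.2] [ 0.01 -0.01 -0.07] 0.0002
```

The toggle is ON: rigid contact at +0.2 mm. Now the key: close on it and look at the side forces before turning.

```bash
python3 - <<'E'
from h import *
robot.set_gripper(.06)
K=w(-.022,-.0775,.26)
robot.line_to(K,vel=.25); 
cv2.imwrite("pics/w4.png",robot.grab_frame("wrist"))
K[2]=.214; print(robot.line_to(K,vel=.1,guard=6)); st()
robot.set_gripper(0.0); o=st(); print(o["q"].round(2),K, inv(o["tool_pos"]))
E
```

```text
False
22.69 [ 0.4181 -0.3035  0.214 ] [ 1.3 -0.   0.9] [ 0.05 -0.   -0.02] 0.0598
23.19 [ 0.418  -0.3041  0.2147] [-3.  -3.6  4.3] [-0.73  0.53 -0.02] 0.0101
[-50.49  -8.35 -17.82  80.67  -0.15 -29.7 ] [ 0.41803914 -0.30340717  0.214     ] [-0.02179343 -0.07816957]
```

View pics/w4.png

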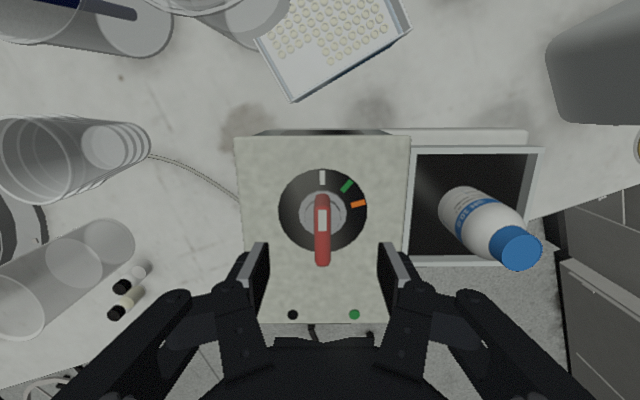

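The key is gripped: width 10 mm, small forces. Turning 0.7 rad to RUN first.

```bash
python3 - <<'E'
from h import *
K=np.array([.41804,-.30341,.214])
for a in (20,38):
    robot.move_pose(K,[180,0,159.3-a]); o=st(); print(a,o["tcp_rot"].round(2))
E
```

```text
23.62 [ 0.418  -0.3037  0.2147] [-3.2 -1.3  5.3] [-0.31  0.74  0.04] 0.0102
20 [-1.7996e+02  4.0000e-02  1.3925e+02]
24.02 [ 0.4182 -0.3036  0.2147] [-2.3 -0.8  5.7] [-0.06  0.37 -0.02] 0.01
38 [1.7998e+02 5.0000e-02 1.2127e+02]
```

```bash
python3 - <<'E'
from h import *
K=np.array([.41804,-.30341,.214]); t0=None
for a in (55,70,74.5,76.5,78,79.5,81):
    robot.move_pose(K,[180,0,159.3-a]); o=st(); print(a,o["tcp_rot"].round(2)[2])
    if a>=74 and t0 is None: t0=o["time"]
    if a>=76 and abs(o["torque"][2])>.35: break
robot.pause(max(.1,.5-(robot.observe()["time"]-t0))); st()
robot.set_gripper(.085); st()
robot.pause(.3)
robot.line_to([K[0],K[1],.30],vel=.15); st()
cv2.imwrite("pics/w5.png",robot.grab_frame("wrist"))
E
```

```text
24.4 [ 0.4184 -0.3035  0.2147] [ 0.9 -0.4  5.4] [ 0.03 -0.09  0.14] 0.0101
55 104.52
24.76 [ 0.4186 -0.3035  0.2147] [ 2.  -0.2  5.6] [-0.03 -0.52  0.12] 0.0102
70 89.7
25.01 [ 0.4187 -0.3035  0.2147] [3.  0.8 5.5] [ 0.04 -0.6   0.14] 0.01
74.5 85.21
25.26 [ 0.4187 -0.3035  0.2147] [ 2.1 -0.9  5.9] [-0.08 -0.56  0.82] 0.0102
76.5 83.28
25.51 [ 0.4187 -0.3035  0.2147] [ 2.4 -0.7  4.9] [-0.04 -0.51  0.77] 0.0099
26.23 [ 0.418  -0.3034  0.214 ] [0.6 0.2 0.6] [ 0.02 -0.01 -0.02] 0.0849
27.25 [ 0.4179 -0.3033  0.2992] [0.6 0.5 0.2] [ 0.   -0.02  0.  ] 0.0852
```

View pics/w5.png

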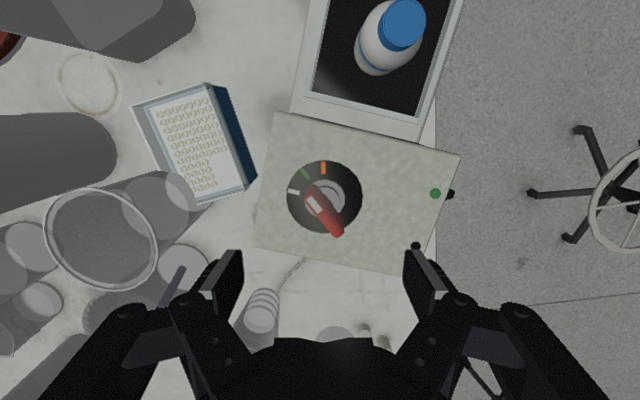

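The key's white end now points at the green RUN mark (305,174) after a firm START stop at 0.8 N m. The toggle tip shows beside the green dot at (450,195), so it is ON, and the blue bottle is upright in the tray. One last check of the red and yellow bottles, then I'll hand in.

```bash
python3 - <<'E'
from h import *
b=robot.grab_frame("side");H=cv2.cvtColor(b,cv2.COLOR_BGR2HSV)
for n,(x,y),lo,hi in (("red",(370,250),(172,130,80),(180,255,255)),("yel",(365,215),(20,130,100),(32,255,255))):
    M=cv2.moments(cv2.inRange(H[y:y+25,x:x+25],lo,hi));print(n,M["m10"]/M["m00"]+x,M["m01"]/M["m00"]+y)
robot.job_done();print(robot.observe()["time"])
E
```

```text
red 383.55172413793105 262.1896551724138
yel 377.20754716981133 228.41509433962264
the job is handed in; nothing more can be done
the job is handed in; nothing more can be done
```

The job is done and handed in at about 27 s of robot time, well under the 69 s limit.

- **Bottle:** The blue-capped bottle stands upright in the tray, about 4 mm off centre because my first estimate of the shaker's position was roughly 5 mm out. I corrected the estimate before the toggle and key.
- **Toggle:** I felt it OFF, with contact at −43 mm and about 4 N, and pushed it over towards the tray. The second feel did not reach it. The third met contact at about 0 mm, a few mm past the −6 mm I had predicted for ON. The last wrist picture shows its tip by the green dot, so it is ON.
- **Key:** It turned to RUN and then to the START stop, where the torque rose to about 0.8 N m. I held it there for about half a second and opened the gripper. The last picture shows it pointing at the green RUN mark.
- **Other bottles:** The red and yellow caps are at the same side-camera pixels as at the start, within 0.3 px.

The robot was clear of everything at hand-in.

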